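Close up the tea desk

ROBOT

A 6-joint arm with a two-finger parallel gripper is mounted at the origin on the work surface. World frame = base frame: x ahead of the robot, y to its left, z up, the work surface at z = 0. Lengths are in mm, angles in degrees, forces in N, time in s.
With the tool pointing down it reaches from about 300 to 850 mm from the base axis. Payload 4.2 kg.
Tool frame: the origin (TCP) lies on the centre line of the jaws, within the pads' length; the fingertips stand 14 mm ahead of it and the grasp point (between the pads) lies 5 mm behind it; z points along the fingers, y is the line along which they close (so a half turn about z gives the same grasp; the last joint's range is limited). The gripper opens to 91 mm and grips with 3 to 60 N. Pads are 32 mm wide; open, the fingers measure 118 mm over their backs; the gripper's body (76 mm by 178 mm) begins 60 mm behind the grasp point.
Start: joints at [74.771, 18.312, 89.639, -0, 72.044, -1.146], TCP at [139.917, 557.732, 227.976] pointing down, gripper open.
Joint ranges: [-177.97, 177.97], [-48.28, 115.42], [12.27, 149.76], [-77.06, 257.06], [2.81, 150.46], [-146.56, 146.56]. Speed limits (degrees/s): [147.25, 147.25, 180, 180, 180, 180].

INTERFACE

Orientations are given as [roll, pitch, yaw] about the fixed x, y, z axes, in that order (R = Rz(yaw) Ry(pitch) Rx(roll)).
In Python, from workcell import * gives the robot as it stands. The module is installed in compiled form; this text tells all that it offers.
- The arm moves only by the shell command python3 -m crank 'ROWS' [FORCE]. ROWS is JSON, a list of rows, each an object of numbers: "grip": the finger opening in m, from 0 to 0.0912; "x", "y", "z": the shift along the tool's x, y, z in m; "yaw": the turn about the tool's z in rad. In form: [{"grip": .., "x": .., "y": .., "z": .., "yaw": ..}, ...]. A call has exactly 5 rows; each row is the pose to reach, as a shift and turn from the pose commanded when the call began, along the tool's axes at that moment; what a row does not reach only later rows make up. A row lasts 1/12 s, in which the tool goes at most 41.7 mm and 7.16 degrees, less where a joint would pass 70% of its speed; a pose out of reach is approached as far as the arm can. A call with a gripper value outside its range is refused whole. The fingers move at their own pace and stop on an object; FORCE is the grip in N (left out, the last holds). Time passes only in rows, so rows that repeat a pose let the fingers close, or fill a call up. It gives the time, the measured TCP pose, the force, the opening and the grip force at its end, in the units of the state.
- state(): the state, without advancing time (a new reading comes with each control period).
- grab_frame(name): name is "scene" or "top" or "wrist"; returns the picture (420x560x3 uint8, red, green, blue); there is no depth.
- camera_model(name): a dict with "intrinsics" (3x3 intrinsics, pixels), "R" (3x3) and "t" (3): a world point X has camera coordinates R X + t. Camera axes: x right, y down, z forward; pixel columns grow to the right and rows downward; lengths in mm; the calibration is good to about 2 mm. A picture is of the moment at which its call begins: read the wrist's pose just before it. camera_model takes no time and is no camera call; for the wrist camera it gives the pose at the moment of the call.
- job_done(): hands the job in; it is judged then, once.
The state is a dict: "time_s": time; "qpos": joint angles; "qvel": joint speeds; "effort": joint torques, N m; "ee_pos": TCP position; "ee_rot": TCP orientation; "force": force on the tool from outside, world axes, zero at the start; "torque": the same for the moment, N m; "gripper_width": finger opening in mm; "gripper_force": force on a finger pad.
Only numpy, scipy, OpenCV 4.12 (cv2) and the standard library are available. Lean on these libraries where they do the work, as an engineer would, in place of code of your own. Each camera call takes 0.05 s, during which the arm holds its last target. There are 200 camera calls.

TASK

Tea is nearly cleared away: using only the fingertips, gently push the drawer that has the glass sugar bowl in it fully home, with the bowl still standing upright inside, and push the small cupboard's door fully shut. Leave the empty drawer open just as it stands, ready for the cutlery. Do not pick anything up, do not touch the sugar bowl, and leave everything else on the desk where it is.

Things in the scene. Friction and masses are not known exactly. Their poses are not given: they have to be found in the camera images.
- bowl_drawer (a joint): opening of the drawer that holds the sugar bowl, m: 0 fully shut, about 0.07 to 0.12 at the start, grows as it is pulled out. It slides level, stays where left, takes 2 to 4 N to push, hard stop at 0. Its brown-wood nest (170 wide, 180 deep, 140 mm high, fixed) has a fixed false drawer front below it
- bowl_drawer_front (a point): centre of the outer face of this drawer's front, 98 mm above the desk; x points level into the nest (closing direction), y left as seen facing it, z up. Front: flat wood board 166 wide (y), 62 high (z), 12 mm thick; a brass knob 16 mm across stands out 14 mm at its centre. Shut, this face lies 12 mm before the nest's body, whose top is 42 mm above this point.
- spare_drawer (a joint): opening of the empty drawer, m: 0 fully shut; it starts about 0.07 to 0.12 open and must stay as it is. The two nests and the cupboard stand side by side, fronts roughly towards the robot, in any order
- spare_drawer_front (a point): the same point and axes on the empty drawer, which looks the same and sits in its own nest of the same size
- cupboard_door (a joint): angle of the small cupboard's door, rad: 0 fully shut, about 0.6 to 1.1 at the start, grows as it swings open towards the robot. The hinge has light friction (the door stays where it is left, about 1 N at the push point moves it) and a hard stop at 0
- door_hinge (a point): point on the door's upright hinge axis, 72 mm above the desk, at the cupboard's left front edge as seen facing it, on the door's inner face; axes turn with the door: -y along the door from hinge to free edge, -x its outward normal, z up. Shutting turns it anticlockwise seen from above. Cupboard: brown wood, 170 wide, 180 deep, 140 mm high, fixed
- door_push (a point): point on the door's flat outer face, 100 mm from the hinge, 72 mm above the desk, axes as door_hinge: push towards +x. The door is a board 166 wide, 130 high (7 to 137 mm above the desk), 12 mm thick, with a 16 mm brass knob standing out 14 mm at 145 mm from the hinge. Shut, its outer face lies 12 mm before the cupboard's body
- sugar_bowl: small lidded cut-glass sugar bowl, one piece, 60 mm across, 44 mm high, standing loose on the floor of one drawer 45 to 110 mm behind the outer face of its front; origin at the centre of its underside, z up
- saucer: white saucer 144 mm across, 14 mm high, origin centre of underside; bystander, leave in place
- cup: white cup 80 mm across, 60 mm high, standing on the saucer, origin centre of underside; bystander, leave in place
- teapot: white teapot, body 140 mm across, 126 mm high, spout to -x and handle to +x reach 125 mm from the axis, origin centre of underside; bystander, leave in place
- wine_glass: stemmed wine glass 72 mm across, 172 mm high, origin centre of underside; bystander, leave in place
- case: dark red-brown leather spectacle case 160 x 55 x 32 mm, long side along x, origin centre of underside; bystander, leave in place
- teaspoon: steel teaspoon 140 mm long lying on the lace mat, along x; bystander, leave in place
- jar: lidded cut-glass jar 65 mm across, 70 mm high, standing on top of the empty drawer's nest towards its back, origin centre of underside; bystander, leave in place
There are look-alikes about, which are no part of the job. What is shaped like the sugar_bowl but pink, purple or red is not meant.

How it is judged:
By the outcome, as a careful person would: the job done as asked, in the order asked, and still so for the second after the job is handed in, with the robot touching nothing.
It also fails if it takes over 51 s, if anything falls off the work surface, if the arm or the gripper's body presses on something with over 40 N, if the wrist force passes 120 N, or if a joint passes its speed limit or range.

## Working session

There is one attempt and no reset: what is moved stays moved. The work goes in short steps, Python scripts to look and compute and a shell command to move; the robot and the scene stay as the last step left them, time stands still between calls to the robot, and variables do not carry over. Pictures are saved under pics/ and viewed, at most 10 in all, crops included, and the job is handed in when it is done.

```bash
mkdir -p pics; python3 - <<'E'
from workcell import *
import cv2,numpy as np
for n in("scene","top"):
    f=grab_frame(n); cv2.imwrite(f"pics/{n}0.png",cv2.resize(f[:,:,::-1],(800,600),interpolation=cv2.INTER_CUBIC))
    m=camera_model(n); print(n,np.round(m["intrinsics"],1).tolist(),np.round(m["R"],3).tolist(),np.round(m["t"],1), (-m["R"].T@m["t"]).round())
print(state())
E
```

```text
scene [[505.4, 0.0, 294.3], [0.0, 505.4, 210.9], [0.0, 0.0, 1.0]] [[0.881, 0.474, 0.008], [0.361, -0.661, -0.658], [-0.306, 0.583, -0.753]] [-501.6 -108.7 2046.8] [ 1108. -1027.  1473.]
top [[487.7, 0.0, 281.2], [0.0, 487.7, 207.8], [0.0, 0.0, 1.0]] [[0.004, -1.0, 0.014], [-0.987, -0.007, -0.161], [0.161, -0.014, -0.987]] [   8.4  568.  1362.8] [ 342.   31. 1436.]
{'time_s': 0.1, 'qpos': array([ 7.47690484e+01,  1.83457505e+01,  8.96994961e+01,  2.98010462e-04,
        7.20427774e+01, -1.14762399e+00]), 'qvel': array([ 0.02738036, -0.04870765, -0.2717815 ,  0.08936759, -0.05202896,
       -0.09931044]), 'effort': array([-1.10420845e-04, -4.13337100e+01, -2.32510471e+01,  7.28233298e-02,
        4.21311543e-02, -6.35255287e-05]), 'ee_pos': array([139.81844212, 557.30128539, 227.22611862]), 'ee_rot': array([-1.79911999e+02, -2.04628186e-03,  1.65916579e+02]), 'force': array([0.49335158, 0.36054009, 0.9640769 ]), 'torque': array([ 0.01192971, -0.02390556,  0.00299886]), 'gripper_force': 0.0, 'gripper_width': 91.39931546018919}
```

View pics/scene0.png

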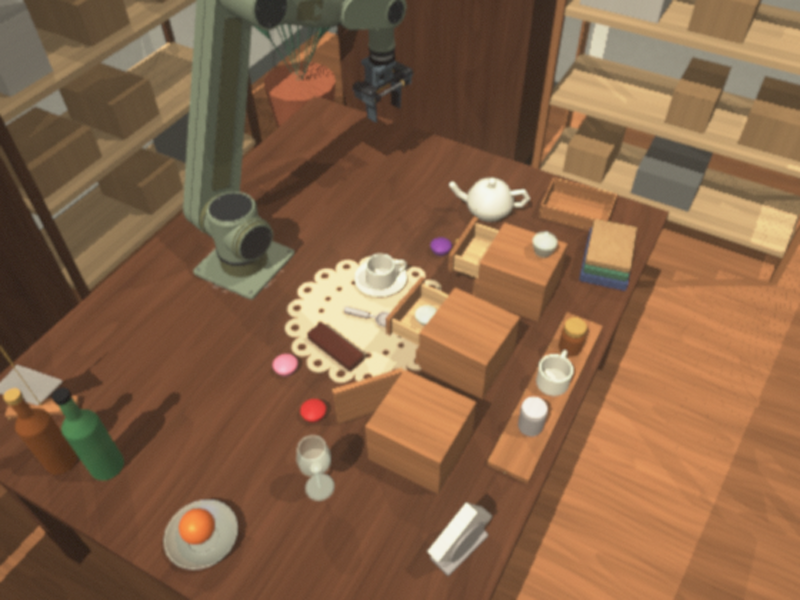

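View pics/top0.png

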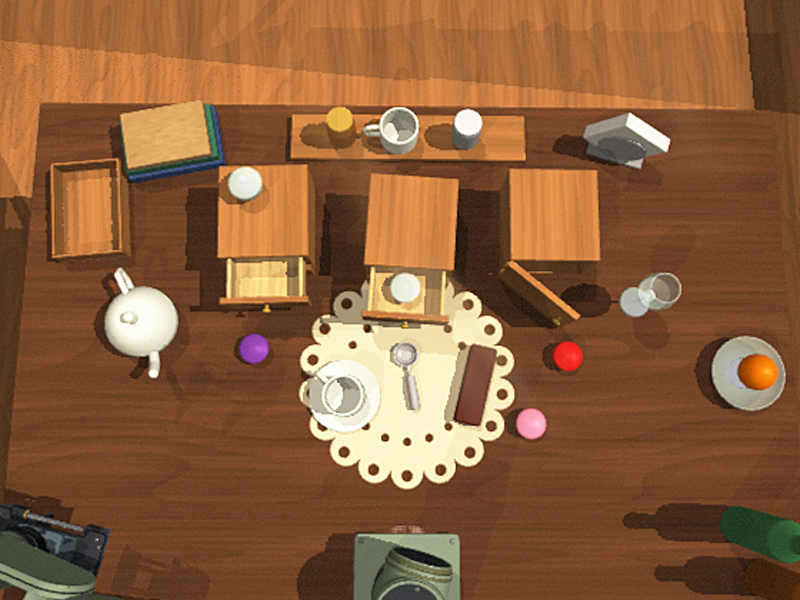

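The lidded white glass piece at (405,288) in the top picture stands in the middle drawer. The left drawer, at (265,280), is empty with a jar on its nest at (245,183). The purple (254,348), red (568,356) and pink (531,423) ones are look-alikes on the desk. The cupboard is on the right, with its hinge near (505,265) and its free edge near (577,320). An enlarged crop will confirm this.

```bash
python3 - <<'E'
import cv2
f=cv2.imread("pics/top0.png")
from workcell import *
g=grab_frame("top")[:,:,::-1]
c=g[110:250,240:440]; cv2.imwrite("pics/crop1.png",cv2.resize(c,None,fx=4,fy=4,interpolation=cv2.INTER_CUBIC))
E
```

```text
(no output)
```

View pics/crop1.png

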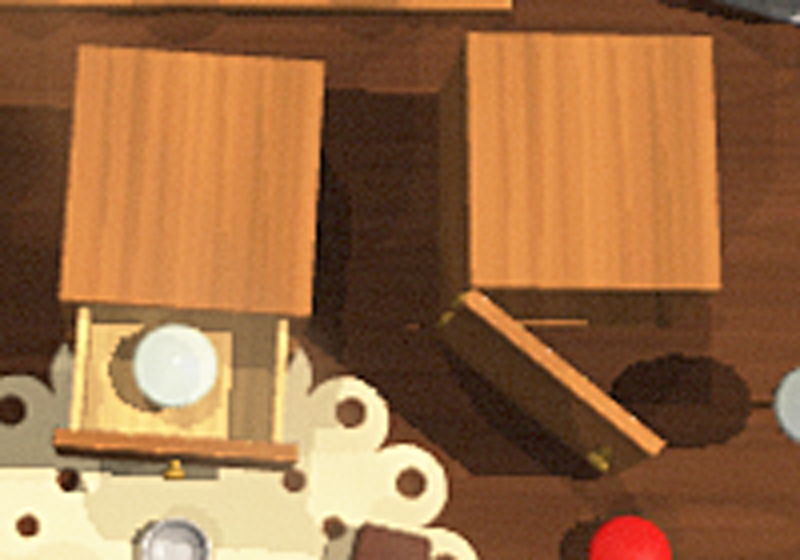

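The crop confirms it. The clear/white lidded bowl at crop (176,365) stands in the middle drawer, whose front's top runs from (55,440) to (297,455). The cupboard door is hinged at (470,293) and its free edge is at (660,450). Next I work out positions.

```bash
cat > h.py <<'E'
from workcell import *
import numpy as np
def px(n,u,v,z):
    m=camera_model(n);R=np.array(m["R"]);t=np.array(m["t"])
    d=R.T@np.linalg.solve(m["intrinsics"],[u,v,1.]);c=-R.T@t
    return (c+d*(z-c[2])/d[2])[:2]
def cr(u,v,z): return px("top",240+u/4-.4,110+v/4-.4,z)
E
python3 - <<'E'
from h import *
def ang(a,b): d=b-a; return round(float(np.degrees(np.arctan2(d[1],d[0]))),1),round(float(np.hypot(*d)),1)
N=[cr(*p,140) for p in((78,46),(324,61),(310,316),(62,300))]
C=[cr(*p,140) for p in((467,33),(711,37),(720,290),(471,288))]
for n,P in(("nest",N),("cup",C)):
    print(n,np.round(P,1).tolist(),[ang(P[i],P[j]) for i,j in((0,1),(3,2),(3,0),(2,1))])
F=[cr(*p,129) for p in((57,430),(298,446),(54,448),(296,462))]; print("front in/out",np.round(F,1).tolist(),ang(F[0],F[1]),ang(F[2],F[3]))
print("knob",cr(177,468,98))
D=[cr(*p,137) for p in((487,290),(665,443),(468,296),(654,456))]; print("door in/out",np.round(D,1).tolist(),ang(D[0],D[1]),ang(D[2],D[3]))
print("glass base",px("top",634*.7,302*.7,0),"rim",px("top",660*.7,290*.7,172))
E
```

```text
nest [[795.6, 75.0], [786.3, -95.6], [606.0, -84.5], [615.9, 83.7]] [(-93.1, 170.8), (-93.4, 168.5), (-2.8, 180.0), (-3.5, 180.7)]
cup [[807.6, -195.4], [806.3, -365.8], [626.1, -364.6], [626.2, -194.4]] [(-90.4, 170.4), (-90.0, 170.2), (-0.3, 181.3), (-0.4, 180.2)]
front in/out [[528.4, 86.4], [518.5, -76.7], [516.1, 88.3], [507.6, -75.3]] (-93.5, 163.4) (-93.0, 163.7)
knob [506.83849539   4.54502872]
door in/out [[625.6, -205.8], [521.0, -323.8], [621.3, -192.7], [512.1, -316.1]] (-131.5, 157.7) (-131.5, 164.7)
glass base [ 567.6701438 -476.3146815] rim [ 563.39075838 -465.09155018]
```

```bash
C='python3 -m crank'
python3 -m crank '[{"grip":0,"x":-0.015,"y":-0.015,"z":0,"yaw":0},{"grip":0,"x":-0.040,"y":-0.039,"z":0,"yaw":0},{"grip":0,"x":-0.067,"y":-0.066,"z":0,"yaw":0},{"grip":0,"x":-0.094,"y":-0.092,"z":0,"yaw":0},{"grip":0,"x":-0.120,"y":-0.118,"z":0,"yaw":0}]' 10
python3 -m crank '[{"grip":0,"x":-0.027,"y":-0.0265,"z":0,"yaw":0},{"grip":0,"x":-0.054,"y":-0.053,"z":0,"yaw":0},{"grip":0,"x":-0.081,"y":-0.0795,"z":0,"yaw":0},{"grip":0,"x":-0.108,"y":-0.106,"z":0,"yaw":0},{"grip":0,"x":-0.135,"y":-0.133,"z":0,"yaw":0}]'
python3 -m crank '[{"grip":0,"x":-0.027,"y":-0.0265,"z":0,"yaw":0},{"grip":0,"x":-0.054,"y":-0.053,"z":0,"yaw":0},{"grip":0,"x":-0.081,"y":-0.0795,"z":0,"yaw":0},{"grip":0,"x":-0.108,"y":-0.106,"z":0,"yaw":0},{"grip":0,"x":-0.135,"y":-0.133,"z":0,"yaw":0}]'
python3 -m crank '[{"grip":0,"x":-0.025,"y":-0.024,"z":0,"yaw":-0.05},{"grip":0,"x":-0.047,"y":-0.045,"z":0,"yaw":-0.1},{"grip":0,"x":-0.062,"y":-0.060,"z":0,"yaw":-0.15},{"grip":0,"x":-0.0685,"y":-0.067,"z":0,"yaw":-0.19},{"grip":0,"x":-0.0685,"y":-0.067,"z":0,"yaw":-0.19}]'
python3 -c "from workcell import *;print(state())"
```

```text
time_s: 0.57
ee_pos: [228.0, 412.4, 227.6]
ee_rot: [-180.0, 0.0, 166.0]
force: [1.6, 0.2, -0.1]
gripper_width: 60.4
gripper_force: 0.0
time_s: 0.98
ee_pos: [326.6, 250.5, 227.9]
ee_rot: [180.0, 0.0, 165.9]
force: [0.4, -0.1, 0.7]
gripper_width: 27.4
gripper_force: 0.0
time_s: 1.4
ee_pos: [425.2, 88.6, 227.9]
ee_rot: [180.0, -0.0, 165.9]
force: [0.8, 0.8, -0.5]
gripper_width: 0.6
gripper_force: 0.0
time_s: 1.82
ee_pos: [475.7, 6.9, 227.5]
ee_rot: [-180.0, -0.0, 176.7]
force: [-0.5, -0.1, -0.1]
gripper_width: 0.3
gripper_force: 0.0
{'time_s': 1.8167, 'qpos': array([-5.34690761e-01,  9.37630043e+00,  1.01933814e+02, -2.95335686e-02,
        6.87049281e+01, -8.71938997e+01]), 'qvel': array([ 2.40861031, -1.23733043,  1.50646124,  1.56254315,  0.91643009,
        4.62810281]), 'effort': array([ -0.82810231, -31.61061645, -22.80708432,  -0.16291486,
         0.04043924,  -0.44082661]), 'ee_pos': array([475.74594417,   6.90616704, 227.51003707]), 'ee_rot': array([-1.79971782e+02, -1.36799236e-02,  1.76669935e+02]), 'force': array([-0.52659701, -0.13626723, -0.12733006]), 'torque': array([-0.07042663,  0.05768052,  0.04903419]), 'gripper_force': 0.0, 'gripper_width': 0.26723955894645224}
```

```bash
python3 -m crank '[{"grip":0,"x":0,"y":0,"z":0.015,"yaw":0},{"grip":0,"x":0,"y":0,"z":0.042,"yaw":0},{"grip":0,"x":0,"y":0,"z":0.072,"yaw":0},{"grip":0,"x":0,"y":0,"z":0.095,"yaw":0},{"grip":0,"x":0,"y":0,"z":0.104,"yaw":0}]'
python3 -m crank '[{"grip":0,"x":-0.002,"y":0,"z":0,"yaw":0},{"grip":0,"x":-0.006,"y":0,"z":0,"yaw":0},{"grip":0,"x":-0.010,"y":0,"z":0,"yaw":0},{"grip":0,"x":-0.014,"y":0,"z":0,"yaw":0},{"grip":0,"x":-0.017,"y":0,"z":0,"yaw":0}]'
python3 -m crank '[{"grip":0,"x":-0.003,"y":0,"z":0,"yaw":0},{"grip":0,"x":-0.006,"y":0,"z":0,"yaw":0},{"grip":0,"x":-0.009,"y":0,"z":0,"yaw":0},{"grip":0,"x":-0.012,"y":0,"z":0,"yaw":0},{"grip":0,"x":-0.015,"y":0,"z":0,"yaw":0}]'
python3 - <<'E'
from h import *;import cv2
g=grab_frame("top")[:,:,::-1]
cv2.imwrite("pics/push1.png",cv2.resize(g[110:250,240:440],None,fx=4,fy=4,interpolation=cv2.INTER_CUBIC))
E
```

```text
time_s: 2.23
ee_pos: [472.1, 9.5, 121.0]
ee_rot: [180.0, -0.4, 176.8]
force: [-0.2, -0.3, -0.5]
gripper_width: 0.4
gripper_force: 0.0
time_s: 2.65
ee_pos: [493.5, 7.8, 125.3]
ee_rot: [180.0, 0.2, 176.8]
force: [0.9, -0.4, -0.1]
gripper_width: 0.7
gripper_force: 0.0
time_s: 3.07
ee_pos: [506.9, 6.9, 123.9]
ee_rot: [180.0, -0.0, 176.8]
force: [-1.9, -0.4, 1.0]
gripper_width: 0.4
gripper_force: 0.9
```

View pics/push1.png

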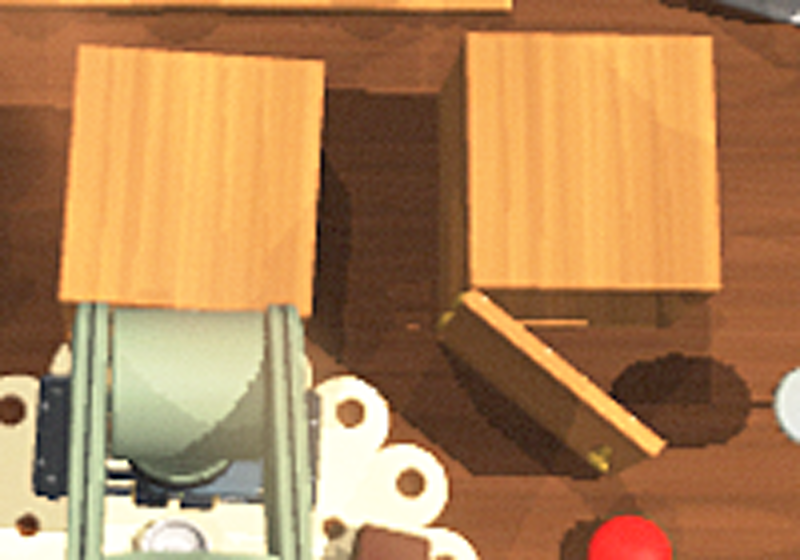

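The arm hides the drawer in this view. The 2 N force shows contact, so I push on at about 50 mm/s.

```bash
python3 -m crank '[{"grip":0,"x":-0.004,"y":0,"z":0,"yaw":0},{"grip":0,"x":-0.008,"y":0,"z":0,"yaw":0},{"grip":0,"x":-0.012,"y":0,"z":0,"yaw":0},{"grip":0,"x":-0.016,"y":0,"z":0,"yaw":0},{"grip":0,"x":-0.020,"y":0,"z":0,"yaw":0}]'
python3 -m crank '[{"grip":0,"x":-0.004,"y":0,"z":0,"yaw":0},{"grip":0,"x":-0.008,"y":0,"z":0,"yaw":0},{"grip":0,"x":-0.012,"y":0,"z":0,"yaw":0},{"grip":0,"x":-0.016,"y":0,"z":0,"yaw":0},{"grip":0,"x":-0.020,"y":0,"z":0,"yaw":0}]'
python3 -m crank '[{"grip":0,"x":-0.004,"y":0,"z":0,"yaw":0},{"grip":0,"x":-0.008,"y":0,"z":0,"yaw":0},{"grip":0,"x":-0.012,"y":0,"z":0,"yaw":0},{"grip":0,"x":-0.016,"y":0,"z":0,"yaw":0},{"grip":0,"x":-0.019,"y":0,"z":0,"yaw":0}]'
python3 -m crank '[{"grip":0,"x":-0.0025,"y":0,"z":0,"yaw":0},{"grip":0,"x":-0.0045,"y":0,"z":0,"yaw":0},{"grip":0,"x":-0.006,"y":0,"z":0,"yaw":0},{"grip":0,"x":-0.007,"y":0,"z":0,"yaw":0},{"grip":0,"x":-0.008,"y":0,"z":0,"yaw":0}]'
```

```text
time_s: 3.53
ee_pos: [527.1, 5.7, 123.8]
ee_rot: [-180.0, -0.0, 176.8]
force: [-2.1, -1.1, -0.0]
gripper_width: 0.5
gripper_force: 0.9
time_s: 3.95
ee_pos: [547.1, 4.7, 123.8]
ee_rot: [180.0, -0.0, 176.8]
force: [-3.0, -1.4, -0.0]
gripper_width: 0.8
gripper_force: 0.9
time_s: 4.37
ee_pos: [566.3, 3.6, 123.9]
ee_rot: [180.0, 0.0, 176.8]
force: [-1.2, -1.8, -0.3]
gripper_width: 0.0
gripper_force: 0.8
time_s: 4.78
ee_pos: [573.8, 3.2, 123.9]
ee_rot: [180.0, -0.0, 176.8]
force: [-2.2, -2.0, 0.0]
gripper_width: 0.6
gripper_force: 0.8
```

Next come small steps until it meets the stop.

```bash
python3 -m crank '[{"grip":0,"x":-0.001,"y":0,"z":0,"yaw":0},{"grip":0,"x":-0.002,"y":0,"z":0,"yaw":0},{"grip":0,"x":-0.003,"y":0,"z":0,"yaw":0},{"grip":0,"x":-0.004,"y":0,"z":0,"yaw":0},{"grip":0,"x":-0.005,"y":0,"z":0,"yaw":0}]'
python3 -m crank '[{"grip":0,"x":-0.0005,"y":0,"z":0,"yaw":0},{"grip":0,"x":-0.001,"y":0,"z":0,"yaw":0},{"grip":0,"x":-0.0015,"y":0,"z":0,"yaw":0},{"grip":0,"x":-0.002,"y":0,"z":0,"yaw":0},{"grip":0,"x":-0.002,"y":0,"z":0,"yaw":0}]'
```

```text
time_s: 5.2
ee_pos: [578.8, 2.9, 123.9]
ee_rot: [180.0, 0.0, 176.8]
force: [-1.9, -0.8, 0.1]
gripper_width: 0.3
gripper_force: 0.8
time_s: 5.62
ee_pos: [580.9, 2.8, 123.9]
ee_rot: [180.0, 0.0, 176.8]
force: [-0.5, -0.2, -0.7]
gripper_width: 0.9
gripper_force: 0.6
```

```bash
python3 -m crank '[{"grip":0,"x":-0.0005,"y":0,"z":0,"yaw":0},{"grip":0,"x":-0.001,"y":0,"z":0,"yaw":0},{"grip":0,"x":-0.0015,"y":0,"z":0,"yaw":0},{"grip":0,"x":-0.002,"y":0,"z":0,"yaw":0},{"grip":0,"x":-0.0025,"y":0,"z":0,"yaw":0}]'
```

```text
time_s: 6.03
ee_pos: [581.5, 2.8, 124.0]
ee_rot: [180.0, -0.2, 176.8]
force: [-7.7, -0.3, 3.9]
gripper_width: 0.5
gripper_force: 3.7
```

```bash
python3 -m crank '[{"grip":0,"x":-0.001,"y":0,"z":0,"yaw":0},{"grip":0,"x":-0.002,"y":0,"z":0,"yaw":0},{"grip":0,"x":-0.002,"y":0,"z":0,"yaw":0},{"grip":0,"x":-0.002,"y":0,"z":0,"yaw":0},{"grip":0,"x":-0.002,"y":0,"z":0,"yaw":0}]'
python3 -m crank '[{"grip":0,"x":0.004,"y":0,"z":0,"yaw":0},{"grip":0,"x":0.014,"y":0,"z":0,"yaw":0},{"grip":0,"x":0.03,"y":0,"z":0,"yaw":0},{"grip":0,"x":0.05,"y":0,"z":-0.02,"yaw":-0.03},{"grip":0,"x":0.06,"y":0,"z":-0.05,"yaw":-0.05}]'
python3 -m crank '[{"grip":0,"x":0.005,"y":-0.01,"z":-0.02,"yaw":0},{"grip":0,"x":0.01,"y":-0.035,"z":-0.03,"yaw":0},{"grip":0,"x":0.014,"y":-0.07,"z":-0.03,"yaw":0},{"grip":0,"x":0.016,"y":-0.105,"z":-0.03,"yaw":0},{"grip":0,"x":0.016,"y":-0.14,"z":-0.03,"yaw":0}]'
python3 -m crank '[{"grip":0,"x":0,"y":-0.033,"z":0,"yaw":0},{"grip":0,"x":0,"y":-0.063,"z":0,"yaw":0},{"grip":0,"x":0,"y":-0.088,"z":0,"yaw":0},{"grip":0,"x":0,"y":-0.1,"z":0,"yaw":0},{"grip":0,"x":0,"y":-0.1,"z":0,"yaw":0}]'
python3 - <<'E'
from h import *;import cv2
g=grab_frame("scene")[:,:,::-1]
cv2.imwrite("pics/mid.png",cv2.resize(g[150:350,200:420],None,fx=3,fy=3,interpolation=cv2.INTER_CUBIC))
E
```

```text
time_s: 6.45
ee_pos: [581.5, 2.8, 124.0]
ee_rot: [180.0, -0.5, 176.8]
force: [-11.5, 0.2, 7.1]
gripper_width: 0.1
gripper_force: 5.6
time_s: 6.87
ee_pos: [521.6, 6.2, 171.7]
ee_rot: [180.0, -0.4, 179.7]
force: [-0.3, -0.2, -0.2]
gripper_width: 0.5
gripper_force: 0.0
time_s: 7.28
ee_pos: [508.5, -135.1, 204.8]
ee_rot: [-180.0, 0.2, 179.7]
force: [0.8, 0.3, -0.5]
gripper_width: 0.4
gripper_force: 0.0
time_s: 7.7
ee_pos: [508.2, -236.0, 203.9]
ee_rot: [-179.9, 0.1, 179.5]
force: [0.2, 0.5, -0.2]
gripper_width: 0.3
gripper_force: 0.0
```

View pics/mid.png

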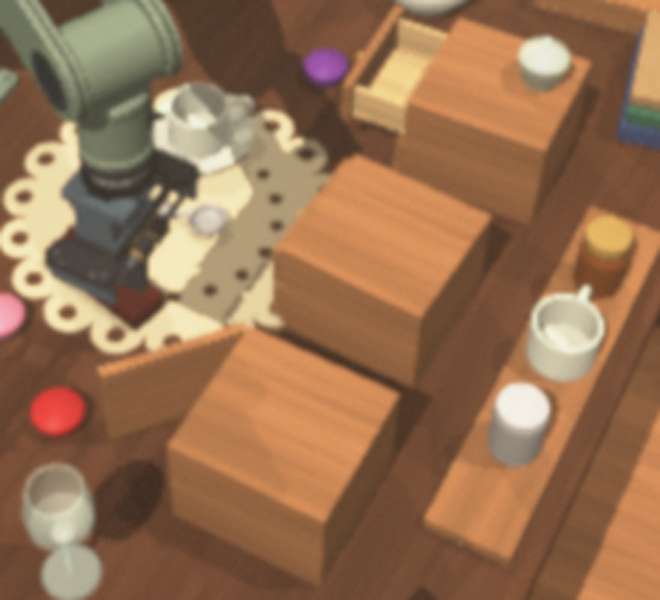

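The middle drawer is shut, the spare drawer is still open and the jar still stands on its nest. Now the door.

```bash
python3 -m crank '[{"grip":0,"x":0,"y":0,"z":0.015,"yaw":0},{"grip":0,"x":0,"y":0,"z":0.04,"yaw":0},{"grip":0,"x":0,"y":0,"z":0.065,"yaw":0},{"grip":0,"x":0,"y":0,"z":0.08,"yaw":0},{"grip":0,"x":0,"y":0,"z":0.08,"yaw":0}]'
python3 -m crank '[{"grip":0,"x":-0.004,"y":-0.004,"z":0,"yaw":0},{"grip":0,"x":-0.008,"y":-0.008,"z":0,"yaw":0},{"grip":0,"x":-0.012,"y":-0.012,"z":0,"yaw":0},{"grip":0,"x":-0.016,"y":-0.016,"z":0,"yaw":0},{"grip":0,"x":-0.020,"y":-0.019,"z":0,"yaw":0}]'
python3 -m crank '[{"grip":0,"x":-0.004,"y":-0.0035,"z":0,"yaw":0},{"grip":0,"x":-0.008,"y":-0.007,"z":0,"yaw":0},{"grip":0,"x":-0.012,"y":-0.0105,"z":0,"yaw":0},{"grip":0,"x":-0.016,"y":-0.014,"z":0,"yaw":0},{"grip":0,"x":-0.020,"y":-0.017,"z":0,"yaw":0}]'
python3 -m crank '[{"grip":0,"x":-0.0035,"y":-0.0025,"z":0,"yaw":0},{"grip":0,"x":-0.007,"y":-0.005,"z":0,"yaw":0},{"grip":0,"x":-0.0105,"y":-0.007,"z":0,"yaw":0},{"grip":0,"x":-0.014,"y":-0.009,"z":0,"yaw":0},{"grip":0,"x":-0.0175,"y":-0.011,"z":0,"yaw":0}]'
python3 -m crank '[{"grip":0,"x":-0.0035,"y":-0.0015,"z":0,"yaw":0},{"grip":0,"x":-0.007,"y":-0.003,"z":0,"yaw":0},{"grip":0,"x":-0.0105,"y":-0.0045,"z":0,"yaw":0},{"grip":0,"x":-0.014,"y":-0.006,"z":0,"yaw":0},{"grip":0,"x":-0.0175,"y":-0.007,"z":0,"yaw":0}]'
```

```text
time_s: 8.17
ee_pos: [506.0, -230.9, 120.8]
ee_rot: [179.8, -0.4, 179.8]
force: [0.6, 0.5, -0.7]
gripper_width: 0.4
gripper_force: 0.0
time_s: 8.58
ee_pos: [528.9, -253.9, 124.9]
ee_rot: [-179.9, 0.1, 179.7]
force: [-0.1, 0.3, 0.1]
gripper_width: 0.4
gripper_force: 0.0
time_s: 9.0
ee_pos: [548.0, -270.6, 123.9]
ee_rot: [180.0, -0.0, 179.7]
force: [-0.8, 0.3, 0.6]
gripper_width: 0.1
gripper_force: 0.4
time_s: 9.42
ee_pos: [565.4, -281.4, 123.8]
ee_rot: [180.0, -0.0, 179.7]
force: [-0.9, 1.3, -0.3]
gripper_width: 0.7
gripper_force: 0.4
time_s: 9.83
ee_pos: [582.9, -288.6, 123.9]
ee_rot: [180.0, -0.0, 179.7]
force: [-1.1, 1.2, -0.7]
gripper_width: 0.3
gripper_force: 0.3
```

```bash
python3 -m crank '[{"grip":0,"x":-0.002,"y":0,"z":0,"yaw":0},{"grip":0,"x":-0.004,"y":0,"z":0,"yaw":0},{"grip":0,"x":-0.006,"y":0,"z":0,"yaw":0},{"grip":0,"x":-0.008,"y":0,"z":0,"yaw":0},{"grip":0,"x":-0.010,"y":0,"z":0,"yaw":0}]'
python3 -m crank '[{"grip":0,"x":-0.001,"y":0,"z":0,"yaw":0},{"grip":0,"x":-0.002,"y":0,"z":0,"yaw":0},{"grip":0,"x":-0.003,"y":0,"z":0,"yaw":0},{"grip":0,"x":-0.004,"y":0,"z":0,"yaw":0},{"grip":0,"x":-0.004,"y":0,"z":0,"yaw":0}]'
python3 -m crank '[{"grip":0,"x":-0.0005,"y":0,"z":0,"yaw":0},{"grip":0,"x":-0.001,"y":0,"z":0,"yaw":0},{"grip":0,"x":-0.0015,"y":0,"z":0,"yaw":0},{"grip":0,"x":-0.002,"y":0,"z":0,"yaw":0},{"grip":0,"x":-0.002,"y":0,"z":0,"yaw":0}]'
```

```text
time_s: 10.25
ee_pos: [592.7, -288.5, 124.0]
ee_rot: [-180.0, -0.0, 179.7]
force: [-0.7, -0.1, 0.2]
gripper_width: 0.8
gripper_force: 0.4
time_s: 10.67
ee_pos: [596.9, -288.5, 123.9]
ee_rot: [180.0, 0.0, 179.7]
force: [-1.3, 0.9, -0.0]
gripper_width: 0.5
gripper_force: 0.0
time_s: 11.08
ee_pos: [597.1, -288.4, 124.0]
ee_rot: [180.0, -0.2, 179.7]
force: [-5.8, -1.0, 3.9]
gripper_width: 0.4
gripper_force: 2.9
```

The door has met its stop at 597 mm, where I expected it. I press once more, hold, back off and look.

```bash
python3 -m crank '[{"grip":0,"x":-0.001,"y":0,"z":0,"yaw":0},{"grip":0,"x":-0.002,"y":0,"z":0,"yaw":0},{"grip":0,"x":-0.002,"y":0,"z":0,"yaw":0},{"grip":0,"x":-0.002,"y":0,"z":0,"yaw":0},{"grip":0,"x":-0.002,"y":0,"z":0,"yaw":0}]'
python3 -m crank '[{"grip":0,"x":0.004,"y":0,"z":0,"yaw":0},{"grip":0,"x":0.014,"y":0,"z":0,"yaw":0},{"grip":0,"x":0.03,"y":0,"z":0,"yaw":0},{"grip":0,"x":0.05,"y":0,"z":-0.02,"yaw":0},{"grip":0,"x":0.06,"y":0,"z":-0.05,"yaw":0}]'
python3 -m crank '[{"grip":0,"x":0.02,"y":0,"z":-0.03,"yaw":0},{"grip":0,"x":0.045,"y":0,"z":-0.05,"yaw":0},{"grip":0,"x":0.08,"y":0,"z":-0.06,"yaw":0},{"grip":0,"x":0.11,"y":0,"z":-0.06,"yaw":0},{"grip":0,"x":0.12,"y":0,"z":-0.06,"yaw":0}]'
python3 -m crank '[{"grip":0,"x":0.02,"y":0,"z":-0.02,"yaw":0},{"grip":0,"x":0.04,"y":0,"z":-0.04,"yaw":0},{"grip":0,"x":0.06,"y":0,"z":-0.04,"yaw":0},{"grip":0,"x":0.06,"y":0,"z":-0.04,"yaw":0},{"grip":0,"x":0.06,"y":0,"z":-0.04,"yaw":0}]'
python3 - <<'E'
from h import *;import cv2
f=grab_frame("top")[:,:,::-1]
cv2.imwrite("pics/end.png",cv2.resize(f,(800,600),interpolation=cv2.INTER_CUBIC))
cv2.imwrite("pics/endc.png",cv2.resize(f[110:250,240:440],None,fx=4,fy=4,interpolation=cv2.INTER_CUBIC))
print(state()["ee_pos"],state()["force"])
E
```

```text
time_s: 11.5
ee_pos: [597.1, -288.5, 124.0]
ee_rot: [179.9, -0.4, 179.7]
force: [-10.0, -0.7, 6.5]
gripper_width: 0.2
gripper_force: 5.3
time_s: 11.92
ee_pos: [537.0, -286.8, 171.0]
ee_rot: [179.8, -0.4, 179.7]
force: [-1.1, -0.4, 0.2]
gripper_width: 0.2
gripper_force: 0.0
time_s: 12.33
ee_pos: [417.4, -287.0, 235.0]
ee_rot: [-180.0, 0.0, 179.6]
force: [0.3, 0.4, -0.4]
gripper_width: 0.7
gripper_force: 0.0
time_s: 12.75
ee_pos: [360.8, -287.2, 274.0]
ee_rot: [-180.0, 0.1, 179.6]
force: [0.0, -0.7, -0.3]
gripper_width: 0.6
gripper_force: 0.0
[ 361.25065086 -287.15973918  273.56098417] [ 0.58027994 -0.27418378 -1.18494047]
```

View pics/end.png

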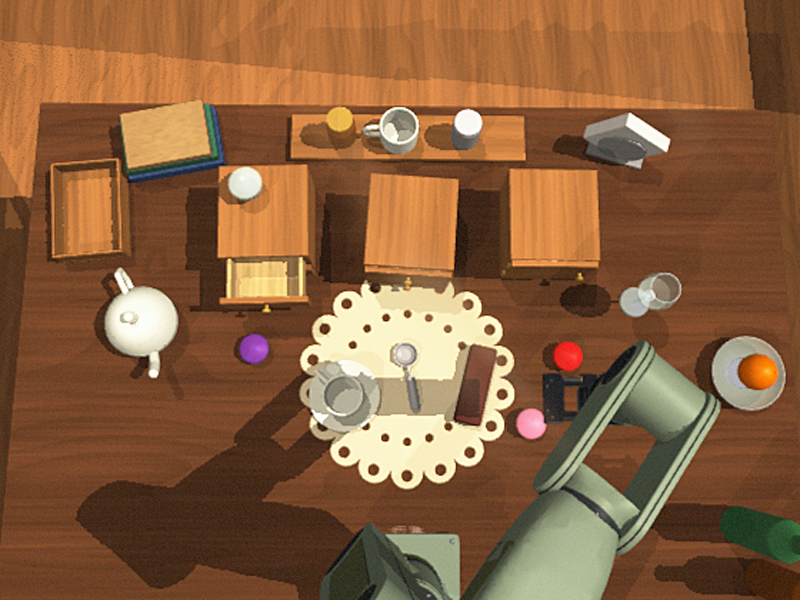

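View pics/endc.png

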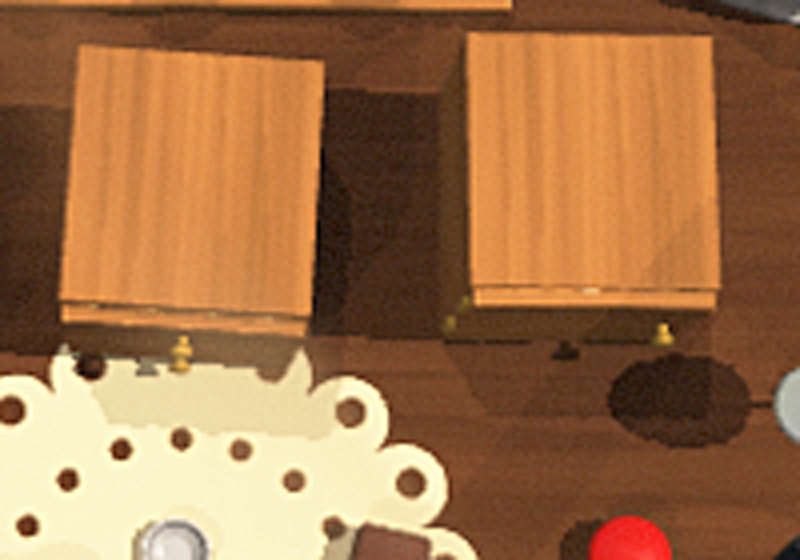

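The bowl drawer, with its knob at (182,350) in the crop, and the door, with its knob at (663,333), are both flush. The spare drawer still has its front at (265,300) in the full view, and everything else is where it was.

```bash
python3 -c "from workcell import *;print(job_done())"
```

```text
the job is handed in; nothing more can be done
None
```

The sugar-bowl drawer and then the cupboard door were pushed to their stops, the spare drawer and everything else look unmoved, and the job is handed in at about 13 s; the bowl can't be seen in the shut drawer, but the push stayed smooth at 2–3 N until the stop.

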